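# Open the paddle-latched supply cabinet

### The job

A breaker has tripped in the grey bench supply cabinet: open its door for the teacher. Lift the paddle handle, feeling gently for the end of its travel, and keep it up so that the hidden pawl stays withdrawn while you swing the door steadily until it stands open about square; then let go, so that the paddle drops back and the door stays open. Never force the paddle or tug the door while the pawl still holds, and leave everything else on the bench where it is.

Things in the scene. Friction and masses are not known exactly. Their poses are not given: they have to be found in the camera images.
- cabinet: light-grey sheet-steel bench supply cabinet, fixed to the table, 160 deep (x) x 200 wide (y) x 235 high (z). Origin: centre of its underside. Its own -x side is the front, closed by the door; its own +y end is the latch end, its -y end carries the hinge and two round sockets.
- door (a joint): swing of the door in rad about the upright hinge line, 0 shut, growing as it opens (anticlockwise seen from above), stop at 1.8. The hinges are stiff (about 0.2 N m), so the door stays where it is left; nearly 2 mm of play at the pawl when latched. The door covers the whole front: 194 wide, 12 thick, 14 to 236 mm above the table.
- door_hinge (a point): point on the upright hinge line at the height of the paddle's pin, at the -y end of the front, in the middle of the door's thickness. Its axes turn with the door: x square to the door pointing into the cabinet, y along the door towards the latch edge, z up.
- paddle_pin (a point): middle of the horizontal pin the paddle turns on: 150 mm from the hinge line along the door, 14 mm in front of its face, 195 mm above the table. Hidden inside, the paddle's crank presses a nut on the sprung pawl, whose top stands behind the keeper, a lip of the cabinet's top edge. The latch bears 20 N of lift at the grip, and 20 N of pull on the door while the pawl is caught; more bends it.
- paddle_grip (a point): middle of the paddle, 44 mm out from its pin. The paddle is a pressed-steel channel 40 mm wide (along the pin), 14 deep, 69 long; at rest it stands out from the door and droops 0.25 rad below level. Its flat sides can be gripped from above, its underside is free to be pushed up. Axes turn with the paddle: y along the pin, -x outwards along it.
- paddle (a joint): lift of the paddle in rad, 0 at rest, growing as its free end goes up; springs back when let go; a firm grip must turn with it. Lifting takes 3-4 N through a slack, then 5-9 N while it draws the pawl down out of the keeper, then it meets a hard end. The slack is hidden and differs: the pawl clears somewhere in 0.25-0.65, the hard end is 0.07 further (0.32-0.73)
- glue_gun: dark glue gun lying on its side, 160 x 115 x 38 mm; origin at the middle of its underside. A bystander: leave it alone.
- multimeter: dark hand-held meter, 145 x 75 x 32 mm, lying flat; origin at the middle of its underside. A bystander: leave it alone.
- spool_a: wire spool 60 mm across, 46 high, standing at the hinge end of the cabinet; origin at the middle of its underside. A bystander: leave it alone.
- spool_b: wire spool 60 mm across, 46 high, standing on the cabinet's top; origin at the middle of its underside. A bystander: leave it alone.
- parts_tray: grey divided parts tray 150 x 110 x 35 mm; origin at the middle of its underside. A bystander: leave it alone.
- screwdriver: screwdriver 180 mm long, lying; origin at the middle of its underside. A bystander: leave it alone.
- cup: white paper cup 74 mm across, 85 high, beside the latch end of the cabinet; origin at the middle of its underside. A bystander: leave it alone.
- jar: clear jar 54 mm across, 75 high, beside the latch end of the cabinet; origin at the middle of its underside. A bystander: leave it alone.

How it is judged:
By the outcome, as a careful person would: the job done as asked, in the order asked, and still so for the second after the job is handed in, with the robot touching nothing.
It also fails if it takes over 72 s, if anything falls off the work surface, if the arm or the gripper's body presses on something with over 40 N, if the wrist force passes 120 N, or if a joint passes its speed limit or range.

### The arm

A 6-joint arm with a two-finger parallel gripper is mounted at the origin on the work surface. World frame = base frame: x ahead of the robot, y to its left, z up, the work surface at z = 0. Lengths are in m, angles in rad, forces in N, time in s.
With the tool pointing down it reaches from about 0.4 to 0.825 m from the base axis. Payload 7 kg.
Tool frame: the origin (TCP) lies at the very end of the fingers, on their centre line; the grasp point (between the pads) lies 19 mm behind it (grip_depth is the distance from the TCP to the grasp point, in m); z points along the fingers, y is the direction in which the jaws open and shut (so a half turn about z gives the same grasp; the last joint's range is limited). The gripper opens to 88 mm and grips with 3 to 60 N. Pads are 19 mm wide; open, the fingers measure 130 mm over their backs; the gripper's body (78 mm by 193 mm) begins 47 mm behind the grasp point.
Start: joints at [-0.991, 0.359, 0.012, 0, -1.224, -0.288], TCP at [0.194, -0.646, 0.227] pointing down, gripper open.
Joint ranges: [-3.07, 3.07], [-1.43, 2.12], [-1.02, 1.25], [-3.03, 1.67], [-3.05, -0], [-3.03, 3.03]. Speed limits (rad/s): [2.39, 2.39, 3.01, 3.14, 3.14, 3.14].

### API

Orientations are given as [roll, pitch, yaw] about the fixed x, y, z axes, in that order (R = Rz(yaw) Ry(pitch) Rx(roll)).
In Python, from station import get_state, grab_frame, get_calibration, job_done, grip_depth gives the robot as it stands. The module is installed in compiled form; this text tells all that it offers.
- The arm moves only by the shell command python3 -m crank 'ROWS' [FORCE]. ROWS is JSON, a list of rows, each an object with "turn": the turn, a rotation vector about the tool's x, y, z each as a share of 2 pi rad, from -1 to 1, a list of three; "slide": the shift along the tool's x, y, z each as a share of 0.5 m, from -1 to 1, a list of three; "fingers": the opening, from -1 (shut) to 1 (fully open). A call has 1 to 5 rows; each row is the pose to reach, as a shift and turn from the pose commanded when the call began, along the tool's axes at that moment, turning the shorter way round; what a row does not reach only later rows make up. A row lasts 1/12 s, in which the tool goes at most 41.7 mm and 7.16 degrees, less where a joint would pass 70% of its speed; a pose out of reach is approached as far as the arm can. A call with a number of a shift or a turn outside -1 to 1 is refused whole. A call with a gripper value outside its range is refused whole. The fingers move at their own pace and stop on an object; FORCE is the grip in N (left out, the last holds). Time passes only in rows, so rows that repeat a pose let the fingers close. It gives the time, the measured TCP pose, the force and the opening at its end, in the units of the state.
- get_state(): the state, without advancing time (a new reading comes with each control period).
- grab_frame(name): name is "scene" or "side" or "wrist"; returns the picture (480x640x3 uint8, red, green, blue); there is no depth.
- get_calibration(name): a dict with "K" (3x3 intrinsics, pixels), "dist" ([k1, k2, p1, p2, k3] as OpenCV has them; the pictures are not rectified), "pose" (4x4, takes a point from camera to world coordinates). Camera axes: x right, y up, looking along -z (the intrinsics and any distortion apply to the point x, -y, -z); pixel columns grow to the right and rows downward; lengths in m; the calibration is good to about 2 mm. A picture is of the moment at which its call begins: read the wrist's pose just before it. get_calibration takes no time and is no camera call; for the wrist camera it gives the pose at the moment of the call.
- job_done(): hands the job in, once; it reports no verdict.
The state is a dict: "t": time; "q": joint angles; "qd": joint speeds; "joint_efforts": joint torques, N m; "eef_pos": TCP position; "ee_rot": TCP orientation; "force": force on the tool from outside, world axes, zero at the start; "moment": the same for the moment, N m; "width": finger opening in m.
Only numpy, scipy, OpenCV 4.12 (cv2) and the standard library are available. Lean on these libraries where they do the work, as an engineer would, in place of code of your own. Each camera call takes 0.05 s, during which the arm holds its last target.

## Working session

There is one attempt and no reset: what is moved stays moved. The work goes in short steps, Python scripts to look and compute and a shell command to move; the robot and the scene stay as the last step left them, time stands still between calls to the robot, and variables do not carry over. Pictures are saved under pics/ and viewed, and the job is handed in when it is done.

```bash
mkdir -p pics; ls
python3 - <<'E'
from station import *
import cv2
s=get_state();print(s, grip_depth if not callable(grip_depth) else grip_depth())
for n in ["scene","side","wrist"]:
    c=get_calibration(n);print(n,c)
    cv2.imwrite(f"pics/{n}0.png",grab_frame(n)[:,:,::-1])
E
```

```text
pics
{'t': 0.0, 'q': array([-9.90936478e-01,  3.59406716e-01,  1.10606150e-02, -3.42436846e-04,
       -1.22411034e+00, -2.88111775e-01]), 'qd': array([ 7.55242449e-04,  3.21824512e-05, -8.43460921e-04, -2.01849154e-03,
        1.67336807e-05,  1.69184107e-03]), 'joint_efforts': array([-3.32726904e-04, -5.82720315e+01,  2.93063164e+01,  6.99743226e+00,
        6.98520264e-03, -1.29624932e-04]), 'eef_pos': array([ 0.19398464, -0.64601152,  0.22561202]), 'ee_rot': array([ 3.13990949e+00, -1.63111214e-04, -2.84996106e+00]), 'force': array([ 0.47381234, -0.45338978,  0.41840785]), 'moment': array([-0.01214435, -0.01319222,  0.00318235]), 'width': 0.08774462992325366} 0.0188
scene {'K': array([[475.86108539,   0.        , 320.23444958],
       [  0.        , 475.86108539, 237.13572266],
       [  0.        ,   0.        ,   1.        ]]), 'dist': array([-0.05844324,  0.        ,  0.        ,  0.        ,  0.        ]), 'pose': array([[ 0.88276514, -0.3632504 ,  0.29795109,  0.90097593],
       [ 0.46972125,  0.69503717, -0.54432093, -0.6845535 ],
       [-0.00936228,  0.6204615 ,  0.78418
[... 386 characters left out ...]
0.03224956],
       [-0.57834617, -0.56502431,  0.58844136,  0.76732155],
       [-0.0078771 ,  0.72514762,  0.68854838,  1.06792467],
       [ 0.        ,  0.        ,  0.        ,  1.        ]])}
wrist {'K': array([[332.07125578,   0.        , 316.49577758],
       [  0.        , 332.07125578, 240.99909832],
       [  0.        ,   0.        ,   1.        ]]), 'dist': array([-0.05779986,  0.        ,  0.        ,  0.        ,  0.        ]), 'pose': array([[-0.28731895, -0.91939932, -0.26861258,  0.12171249],
       [ 0.95783429, -0.27545758, -0.08171038, -0.66810603],
       [ 0.0011331 , -0.28076328,  0.95977638,  0.38465594],
       [ 0.        ,  0.        ,  0.        ,  1.        ]])}
```

View pics/scene0.png

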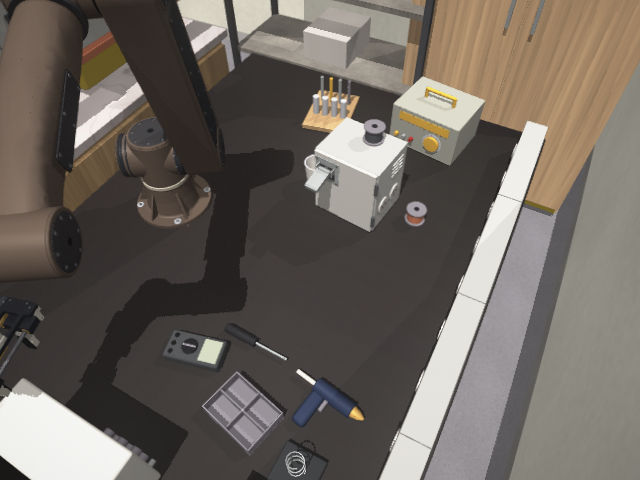

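View pics/side0.png

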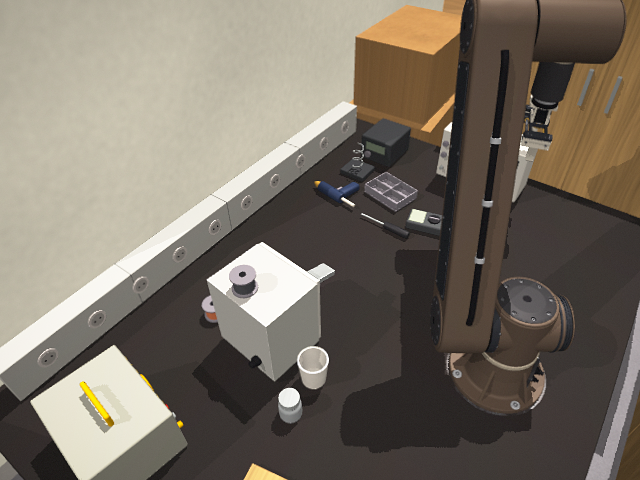

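View pics/wrist0.png

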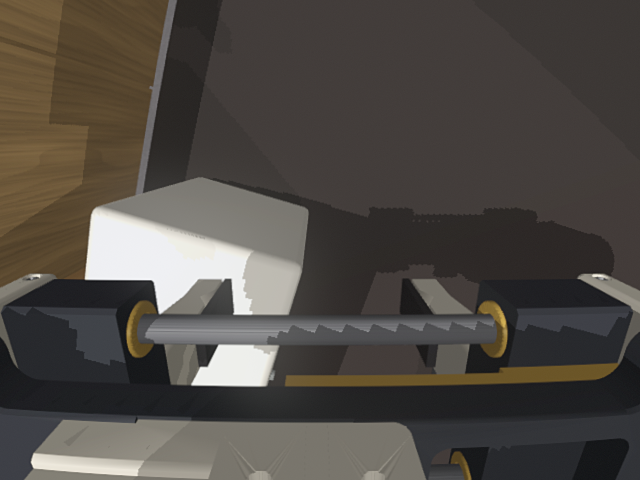

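The scene view shows the cabinet around (360,170), with its paddle at (320,178). The side view shows it around (268,310). I'll zoom in on both.

Run:
```python
import cv2
a=cv2.imread("pics/scene0.png")[110:240,290:430]
cv2.imwrite("pics/sc_z.png",cv2.resize(a,None,fx=4.5,fy=4.5,interpolation=cv2.INTER_CUBIC))
a=cv2.imread("pics/side0.png")[230:430,190:345]
cv2.imwrite("pics/si_z.png",cv2.resize(a,None,fx=3,fy=3,interpolation=cv2.INTER_CUBIC))
```

```text
(no output)
```

View pics/sc_z.png

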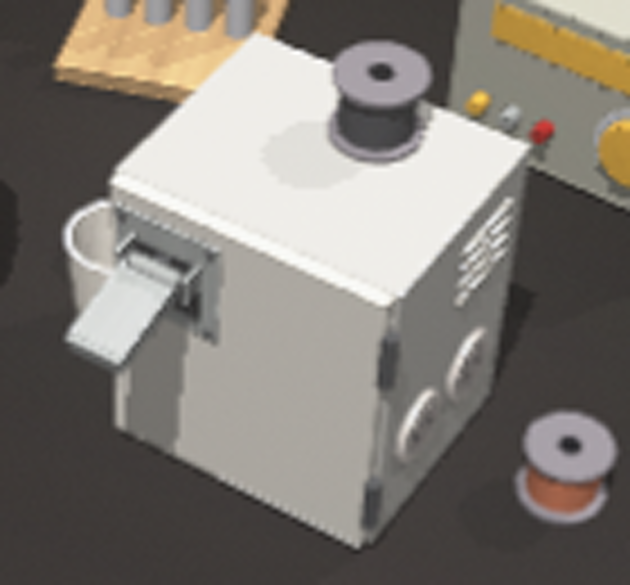

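View pics/si_z.png

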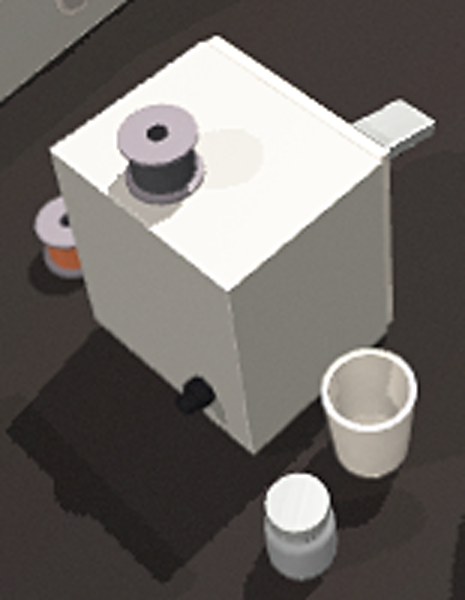

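```bash
cat > h.py <<'E'
import numpy as np,cv2
from station import *
def proj(n,P,c=None):
    c=c or get_calibration(n); T=np.linalg.inv(c["pose"]); P=np.atleast_2d(P)
    p=P@T[:3,:3].T+T[:3,3]; p=p*[1,-1,-1]
    return cv2.projectPoints(p,np.zeros(3),np.zeros(3),c["K"],c["dist"])[0].reshape(-1,2)
def ray(n,uv,c=None):
    c=c or get_calibration(n)
    u=cv2.undistortPoints(np.array([[uv]],float),c["K"],c["dist"]).reshape(2)
    d=c["pose"][:3,:3]@[u[0],-u[1],-1]; return c["pose"][:3,3],d
E
cat > fit.py <<'E'
from h import *
from scipy.optimize import least_squares
F=-0.08
obs=[("scene",(315.6,150),('f',.1,.235)),("scene",(377.1,177.8),('f',-.1,.235)),("scene",(407.3,142.7),(.08,-.1,.235)),("scene",(348.2,118.2),(.08,.1,.235)),
("scene",(370.4,231.8),('f',-.1,.014)),
("side",(319.3,280.7),('f',.1,.235)),("side",(261.7,242.7),('f',-.1,.235)),("side",(207.3,280),(.08,-.1,.235)),("side",(266.7,326.7),(.08,.1,.235)),("side",(274.3,381),(.08,.1,0))]
C={n:get_calibration(n) for n in("scene","side")}
def res(v,full=False):
    x,y,a,f=v; R=np.array([[np.cos(a),-np.sin(a),0],[np.sin(a),np.cos(a),0],[0,0,1]])
    r=[]
    for n,uv,p in obs:
        p=np.array([f if p[0]=='f' else p[0],p[1],p[2]])
        r.append(proj(n,R@p+[x,y,0],C[n])[0]-uv)
    return np.array(r).ravel()
best=None
for a in np.arange(-3,3.2,.5):
    s=least_squares(res,[.5,.3,a,-.09],loss='soft_l1')
    if best is None or s.cost<best.cost:best=s
print(best.x,best.cost);print(res(best.x).reshape(-1,2).round(1))
E
python3 fit.py
```

```text
[ 0.51986501  0.2533785   1.45900401 -0.08708418] 9.473251563254582
[[-2.5 -1. ]
 [-0.4  0.1]
 [-0.2 -0.2]
 [-2.2 -1. ]
 [ 0.1  0.1]
 [-0.2  0. ]
 [-1.9 -1.8]
 [-0.6 -1.6]
 [-0.8 -1.4]
 [ 0.6  1.6]]
```

```bash
cat >> h.py <<'E'
from scipy.spatial.transform import Rotation as Ro
def cur():
    s=get_state(); return s,np.array(s["eef_pos"]),Ro.from_euler('xyz',s["ee_rot"])
CX,CY,CA=0.5199,0.2534,1.459
def plan(p,R):
    s,p0,R0=cur()
    sl=R0.inv().apply(np.array(p)-p0); tu=(R0.inv()*R).as_rotvec()
    print("dist mm",np.linalg.norm(sl)*1e3,"deg",np.degrees(np.linalg.norm(tu)))
    print("slide",(sl/.5).round(4),"turn",(tu/2/np.pi).round(4))
E
cat > look.py <<'E'
from h import *
s,p0,R0=cur()
c=get_calibration("wrist");T=np.eye(4);T[:3,:3]=R0.as_matrix();T[:3,3]=p0
TC=np.linalg.inv(T)@c["pose"]; np.save("TC.npy",TC); print(TC.round(4))
a=CA; Rc=Ro.from_euler('z',a)
pin=np.array([CX,CY,0])+Rc.apply([-.087-.014,.05,.195])
grip=pin+Rc.apply([-.044*np.cos(.25),0,-.044*np.sin(.25)])
print("pin",pin,"grip",grip)
R=Ro.from_euler('xyz',[np.pi,0,-1.683])
for d in (.0,.05,.08):
  tcp=np.array([grip[0],grip[1],.32])+Rc.apply([d,0,0])
  T[:3,:3]=R.as_matrix();T[:3,3]=tcp
  print(d,tcp,proj("wrist",[pin,grip],dict(c,pose=T@TC)))
  plan(tcp,R)
E
python3 look.py
```

```text
[[-3.000e-04  9.597e-01  2.809e-01  7.560e-02]
 [ 1.000e+00  2.000e-04  4.000e-04 -1.000e-04]
 [ 3.000e-04  2.809e-01 -9.597e-01 -1.589e-01]
 [ 0.000e+00  0.000e+00  0.000e+00  1.000e+00]]
pin [0.45894421 0.15860869 0.195     ] grip [0.45418802 0.11624269 0.18411423]
0.0 [0.45418802 0.11624269 0.32      ] [[316.75032848 277.63923466]
 [316.72401525 229.84333861]]
dist mm 811.005828282164 deg 66.85690237016907
slide [-0.9368  1.3109 -0.1868] turn [ 2.000e-04  1.000e-04 -1.857e-01]
0.05 [0.4597662  0.16593055 0.32      ] [[316.72400545 224.79613952]
 [316.69567197 174.53339306]]
dist mm 859.5888374708891 deg 66.85690237016907
slide [-0.976   1.4029 -0.1867] turn [ 2.000e-04  1.000e-04 -1.857e-01]
0.08 [0.4631131  0.19574327 0.32      ] [[316.70661258 190.6218024 ]
 [316.67706307 139.01080594]]
dist mm 888.814085792245 deg 66.85690237016907
slide [-0.9996  1.4581 -0.1866] turn [ 2.000e-04  1.000e-04 -1.857e-01]
```

```bash
python3 -m crank '[{"turn":[0,0,-0.02],"slide":[-0.05,0.07,-0.03],"fingers":1},{"turn":[0,0,-0.04],"slide":[-0.1,0.14,-0.06],"fingers":1},{"turn":[0,0,-0.06],"slide":[-0.15,0.21,-0.08],"fingers":1},{"turn":[0,0,-0.08],"slide":[-0.19,0.27,-0.1],"fingers":1},{"turn":[0,0,-0.1],"slide":[-0.23,0.33,-0.12],"fingers":1}]' 10
python3 -c "
from h import *
plan([.456,.13,.33],Ro.from_euler('xyz',[np.pi,0,-1.683]))"
```

```text
t: 0.57
eef_pos: [0.2563, -0.4551, 0.286]
ee_rot: [3.141, 0.0, -2.219]
force: [1.0, 0.3, 0.8]
width: 0.0874
dist mm 619.8225018502474 deg 30.71708462331145
slide [-1.174   0.3884 -0.0875] turn [ 0.0001  0.0001 -0.0853]
```

```bash
python3 -m crank '[{"turn":[0,0,-0.02],"slide":[-0.08,0.03,-0.02],"fingers":1},{"turn":[0,0,-0.04],"slide":[-0.16,0.055,-0.04],"fingers":1},{"turn":[0,0,-0.06],"slide":[-0.24,0.08,-0.06],"fingers":1},{"turn":[0,0,-0.075],"slide":[-0.32,0.11,-0.08],"fingers":1},{"turn":[0,0,-0.0853],"slide":[-0.4,0.135,-0.0875],"fingers":1}]'
python3 -c "
from h import *
plan([.456,.13,.33],Ro.from_euler('xyz',[np.pi,0,-1.683]))"
```

```text
t: 0.98
eef_pos: [0.3219, -0.2627, 0.3303]
ee_rot: [-3.14, -0.0, -1.684]
force: [1.6, -0.7, 0.6]
width: 0.0877
dist mm 414.944765473172 deg 0.12356821945158566
slide [-8.106e-01 -1.778e-01  5.000e-04] turn [-0.0003 -0.0001 -0.0002]
```

```bash
python3 -m crank '[{"turn":[0,0,0],"slide":[-0.08,-0.02,0],"fingers":1},{"turn":[0,0,0],"slide":[-0.16,-0.04,0],"fingers":1},{"turn":[0,0,0],"slide":[-0.24,-0.055,0],"fingers":1},{"turn":[0,0,0],"slide":[-0.32,-0.075,0],"fingers":1},{"turn":[0,0,0],"slide":[-0.4,-0.09,0],"fingers":1}]'
python3 -m crank '[{"turn":[0,0,0],"slide":[-0.08,-0.02,0],"fingers":1},{"turn":[0,0,0],"slide":[-0.16,-0.04,0],"fingers":1},{"turn":[0,0,0],"slide":[-0.24,-0.055,0],"fingers":1},{"turn":[0,0,0],"slide":[-0.32,-0.075,0],"fingers":1},{"turn":[0,0,0],"slide":[-0.39,-0.085,0],"fingers":1}]'
python3 - <<'E'
from h import *
s,p,R=cur();c=get_calibration("wrist")
f=grab_frame("wrist");cv2.imwrite("pics/w1.png",f[:,:,::-1]);np.save("w1.npy",c["pose"])
print(s["q"],p,s["ee_rot"])
E
```

```text
t: 1.4
eef_pos: [0.3901, -0.0689, 0.3293]
ee_rot: [-3.141, 0.001, -1.689]
force: [2.5, -0.1, 0.6]
width: 0.0876
t: 1.82
eef_pos: [0.4557, 0.1203, 0.3289]
ee_rot: [-3.141, 0.0, -1.688]
force: [1.1, 0.2, -0.4]
width: 0.0878
[ 6.77209811e-01 -3.94720425e-02 -2.41401639e-01 -1.18058406e-05
 -1.36864753e+00 -7.94265756e-01] [0.45569974 0.12030347 0.32890853] [-3.14144729e+00  1.64469468e-04 -1.68785463e+00]
```

View pics/w1.png

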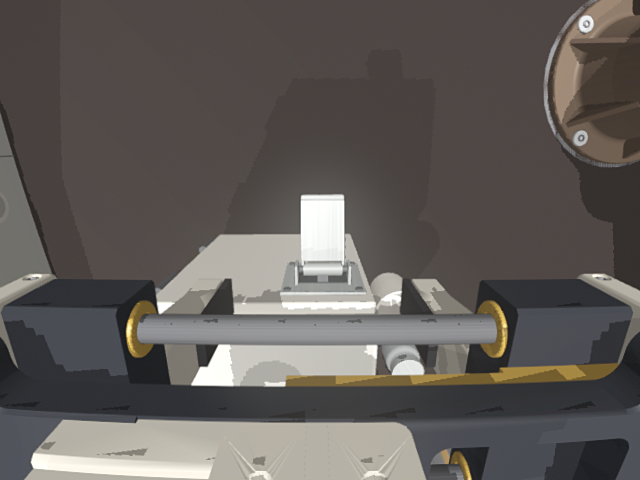

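The wrist picture shows the paddle from above: its outer edge runs from (301,196) to (344,195), and its pin is at row ~268. The door's top edge is at row ~303. Next I'll check this against the model.

Run:
```python
import cv2
a=cv2.imread("pics/w1.png")[180:320,180:420]
cv2.imwrite("pics/w1z.png",cv2.resize(a,None,fx=3.3,fy=3.3,interpolation=cv2.INTER_CUBIC))
from h import *
c=dict(get_calibration("wrist"),pose=np.load("w1.npy"))
Rc=Ro.from_euler('z',CA)
pin=np.array([CX,CY,0])+Rc.apply([-.087-.014,.05,.195])
for r in (0,.0785):
  for z in(-.007,.007):
    for y in (-.02,.02):
      P=pin+Rc.apply(Ro.from_euler('y',-.25).apply([-r,y,z])) 
      print(r,z,y,P.round(4),proj("wrist",P,c)[0].round(1))
hp=np.array([CX,CY,0])+Rc.apply([-.087+.006,-.1,.0])
for y in (0,.194):
  for z in (.014,.236):
    P=np.array([CX,CY,0])+Rc.apply([-.087,-.1+y,z]);print("door",y,z,proj("wrist",P,c)[0].round(1))
```

```text
0 -0.007 -0.02 [0.479  0.1581 0.1882] [297.5 269.4]
0 -0.007 0.02 [0.4393 0.1626 0.1882] [339.  269.2]
0 0.007 -0.02 [0.4786 0.1547 0.2018] [296.6 271.2]
0 0.007 0.02 [0.4389 0.1591 0.2018] [339.9 271. ]
0.0785 -0.007 -0.02 [0.4705 0.0825 0.1688] [296.9 187.7]
0.0785 -0.007 0.02 [0.4308 0.087  0.1688] [338.7 187.5]
0.0785 0.007 -0.02 [0.4701 0.0791 0.1824] [296.  185.8]
0.0785 0.007 0.02 [0.4304 0.0835 0.1824] [339.7 185.5]
door 0 0.014 [216.9 235. ]
door 0 0.236 [142.6 303.4]
door 0.194 0.014 [347.6 234.3]
door 0.194 0.236 [370.9 303.3]
```

View pics/w1z.png

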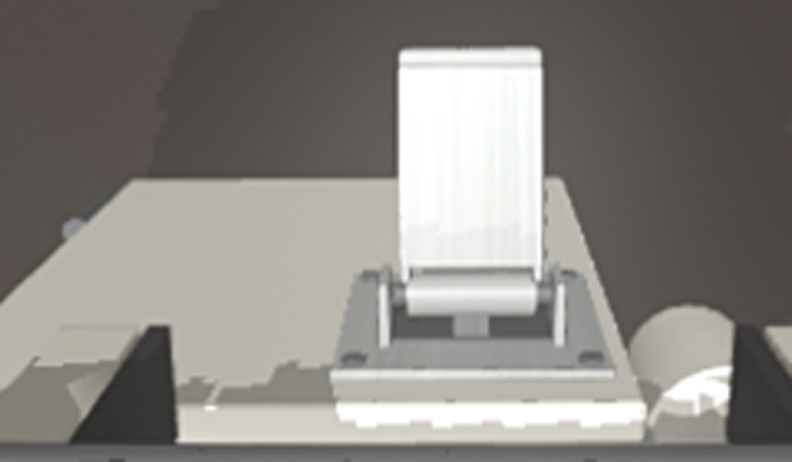

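```bash
cat >> h.py <<'E'
H=np.array([.6060,.1622,.195]); T0=.45; RG=.045
def pose(phi=0,L=0,back=0,t0=T0,r=RG,dv=(0,0,0)):
    Rd=Ro.from_euler('z',CA+phi)
    B=Ro.from_matrix(np.array([[-1,0,0],[0,1,0],[0,0,-1]],float))
    R=Rd*Ro.from_euler('y',L-t0)*B
    g=np.array([-.020,.150,0])+Ro.from_euler('y',L-.25).apply([-r,0,0])+np.array(dv)
    g=H+Rd.apply(g); z=R.apply([0,0,1])
    return g+z*(.0188-back),R
E
python3 - <<'E'
from h import *
p,R=pose(back=.07);print(p,R.as_euler('xyz'));plan(p,R)
E
```

```text
[0.4473563  0.09359931 0.22996971] [-3.14159265  0.45       -1.68259265]
dist mm 103.22682238460483 deg 25.76341546114351
slide [0.0632 0.0125 0.1961] turn [-0.0001 -0.0716 -0.0007]
```

```bash
python3 -m crank '[{"turn":[0,-0.018,0],"slide":[0.02,0.003,0.05],"fingers":1},{"turn":[0,-0.036,0],"slide":[0.035,0.006,0.1],"fingers":1},{"turn":[0,-0.054,0],"slide":[0.05,0.01,0.15],"fingers":1},{"turn":[0,-0.0716,-0.0007],"slide":[0.0632,0.0125,0.1961],"fingers":1},{"turn":[0,-0.0716,-0.0007],"slide":[0.0632,0.0125,0.1961],"fingers":1}]'
python3 - <<'E'
from h import *
p,R=pose();plan(p,R)
s,p,R=cur();c=get_calibration("wrist")
f=grab_frame("wrist");cv2.imwrite("pics/w2.png",f[:,:,::-1]);np.save("w2.npy",c["pose"])
print(s["q"],s["force"])
for r in (0,.069):
  for y in (-.02,.02):
    P=H+Ro.from_euler('z',CA).apply(np.array([-.02,.15,0])+Ro.from_euler('y',-.25).apply([-r,y,.007]));print(r,y,proj("wrist",P,c)[0].round(1))
E
```

```text
t: 2.28
eef_pos: [0.4428, 0.0839, 0.2266]
ee_rot: [3.137, 0.456, -1.692]
force: [-0.3, -0.8, -0.8]
width: 0.0874
dist mm 72.28076662104586 deg 0.5866435231833442
slide [-0.0205 -0.0067  0.1429] turn [ 0.0001  0.0009 -0.0014]
[ 0.21522678 -0.02060267 -0.35153011 -0.47856784 -1.13201554 -0.15249437] [-0.33288484 -0.75964883 -0.8172025 ]
0 -0.02 [285.5 331.4]
0 0.02 [340.1 331. ]
0.069 -0.02 [279.6 249.4]
0.069 0.02 [342.9 248.9]
```

View pics/w2.png

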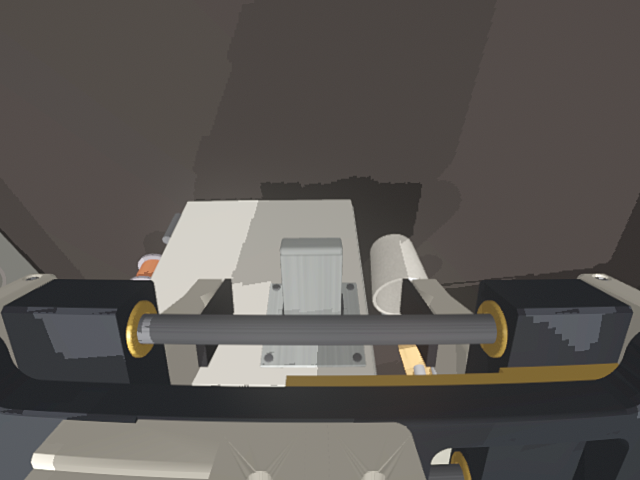

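The wrist view agrees with the model: the paddle's outer edge spans (280–342, 248), which is where I predicted it. Now descend.

Run:
```python
from h import *
s,p,R=cur();print(p,s["ee_rot"],s["t"]);p,R=pose();plan(p,R)
```

```text
[0.44413031 0.0837931  0.22823724] [ 3.1370993   0.45096509 -1.69385233] 2.3333
dist mm 73.52897331289326 deg 0.5838684777802554
slide [-0.0196 -0.004   0.1457] turn [-0.0001  0.0002 -0.0016]
```

```bash
python3 -m crank '[{"turn":[0,0,0],"slide":[0,0,0],"fingers":1},{"turn":[0,0,0],"slide":[0,0,0],"fingers":1}]'
python3 - <<'E'
from h import *
s,p,R=cur();print(s["qd"].round(3));p,R=pose();plan(p,R)
E
```

```text
t: 2.5
eef_pos: [0.446, 0.087, 0.2317]
ee_rot: [-3.14, 0.448, -1.684]
force: [1.4, -1.2, 0.2]
width: 0.0874
[ 0.033 -0.009  0.004 -0.004  0.001  0.007]
dist mm 74.6769877936386 deg 0.18496580653394468
slide [-0.0107 -0.0008  0.149 ] turn [-0.0004 -0.0002 -0.0002]
```

```bash
python3 -m crank '[{"turn":[0,0,0],"slide":[-0.003,0,0.04],"fingers":1},{"turn":[0,0,0],"slide":[-0.006,0,0.08],"fingers":1},{"turn":[0,0,0],"slide":[-0.008,0,0.12],"fingers":1},{"turn":[0,0,0],"slide":[-0.01,0,0.146],"fingers":1},{"turn":[0,0,0],"slide":[-0.01,0,0.146],"fingers":1}]'; python3 -m crank '[{"turn":[0,0,0],"slide":[0,0,0],"fingers":1},{"turn":[0,0,0],"slide":[0,0,0],"fingers":1},{"turn":[0,0,0],"slide":[0,0,0],"fingers":1},{"turn":[0,0,0],"slide":[0,0,0],"fingers":1}]'
python3 - <<'E'
from h import *
s,p,R=cur();print(s["qd"].round(3),s["force"],s["moment"]);p,R=pose();plan(p,R)
f=grab_frame("wrist");cv2.imwrite("pics/w3.png",f[:,:,::-1])
f=grab_frame("scene")[110:240,250:430];cv2.imwrite("pics/s3.png",cv2.resize(f[:,:,::-1],None,fx=4.4,fy=4.4,interpolation=cv2.INTER_CUBIC))
E
```

```text
t: 2.92
eef_pos: [0.4484, 0.1256, 0.1662]
ee_rot: [3.14, 0.449, -1.681]
force: [-0.3, 0.8, -0.3]
width: 0.0874
t: 3.25
eef_pos: [0.45, 0.1232, 0.1685]
ee_rot: [-3.139, 0.45, -1.683]
force: [0.5, 0.8, -0.0]
width: 0.0877
[-0.007  0.002 -0.007 -0.005  0.004  0.004] [ 0.54668642  0.75118203 -0.00615129] [-1.39753084  0.30364819 -0.01496755]
dist mm 1.828553586528257 deg 0.180739652009041
slide [ 0.     -0.0012  0.0034] turn [-0.0005  0.     -0.    ]
```

View pics/w3.png

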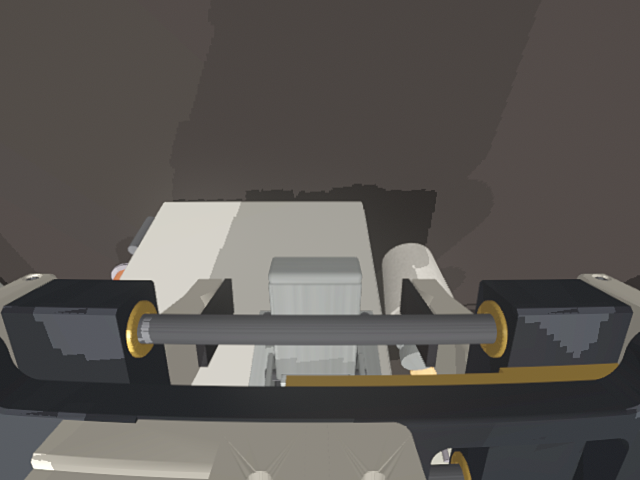

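View pics/s3.png

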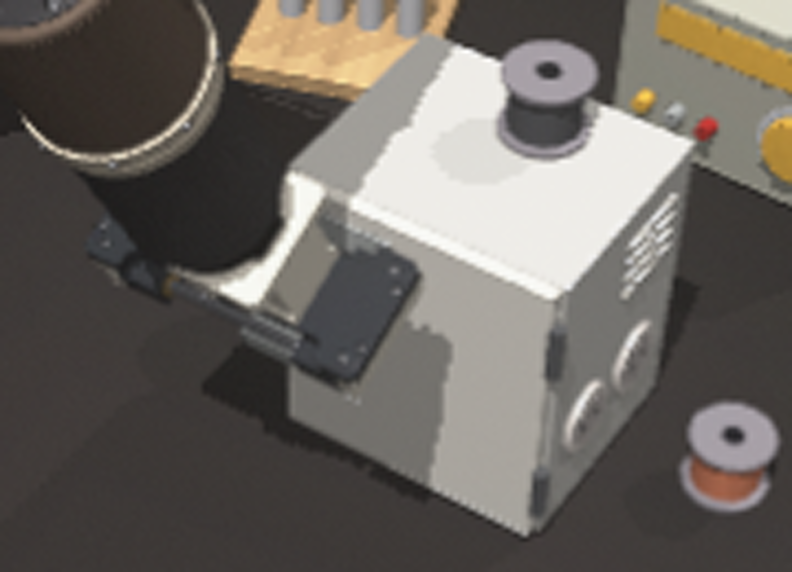

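The paddle spans columns 270–361, so it is centred between the fingers (centre 316). Close gently.

```bash
python3 -m crank '[{"turn":[0,0,0],"slide":[0,0,0.003],"fingers":-0.2},{"turn":[0,0,0],"slide":[0,0,0.003],"fingers":-0.2},{"turn":[0,0,0],"slide":[0,0,0.003],"fingers":-0.2},{"turn":[0,0,0],"slide":[0,0,0.003],"fingers":-0.2},{"turn":[0,0,0],"slide":[0,0,0.003],"fingers":-0.2}]' 18
python3 -m crank '[{"turn":[0,0,0],"slide":[0,0,0],"fingers":-0.2},{"turn":[0,0,0],"slide":[0,0,0],"fingers":-0.2},{"turn":[0,0,0],"slide":[0,0,0],"fingers":-0.2},{"turn":[0,0,0],"slide":[0,0,0],"fingers":-0.2}]' 18
python3 - <<'E'
from h import *
s,p,R=cur();print(s["force"],s["moment"],s["width"],s["t"])
E
```

```text
t: 3.77
eef_pos: [0.4497, 0.1236, 0.166]
ee_rot: [-3.141, 0.45, -1.684]
force: [-0.7, -0.7, 0.4]
width: 0.0598
t: 4.1
eef_pos: [0.4508, 0.1235, 0.1662]
ee_rot: [-3.138, 0.45, -1.684]
force: [4.6, -1.8, -3.0]
width: 0.0395
[ 4.58596081 -1.80413153 -2.98955201] [-2.28929459 -1.11362567 -0.71331766] 0.03946841087536272 4.1
```

```bash
python3 -m crank '[{"turn":[0,0,0],"slide":[0,0,0],"fingers":-0.3},{"turn":[0,0,0],"slide":[0,0,0],"fingers":-0.3},{"turn":[0,0,0],"slide":[0,0,0],"fingers":-0.3},{"turn":[0,0,0],"slide":[0,0,0],"fingers":-0.3}]' 18
cat > ft.py <<'E'
from h import *
s,p,R=cur();f=np.array(s["force"]);m=np.array(s["moment"])
print("t",s["t"],"F tool",R.inv().apply(f).round(1),"F door frame",Ro.from_euler('z',CA).inv().apply(f).round(1),"M tool",R.inv().apply(m).round(2),"w",round(s["width"],4))
print("p",p.round(4),s["ee_rot"].round(3))
E
python3 ft.py
python3 - <<'E'
from h import *
p0,R0=pose()
for L in (.05,.1,.2,.3,.4,.5,.6,.7):
  p,R=pose(L=L); print(L,(R0.inv().apply(p-p0)/.5).round(4),((R0.inv()*R).as_rotvec()/2/np.pi).round(4))
E
```

```text
t: 4.43
eef_pos: [0.4508, 0.1235, 0.1662]
ee_rot: [-3.138, 0.45, -1.684]
force: [5.6, -0.3, -2.8]
width: 0.0397
t 4.4333 F tool [ 1.  -5.5  2.7] F door frame [ 0.3 -5.6 -2.8] M tool [1.72 2.11 0.07] w 0.0397
p [0.4508 0.1235 0.1662] [-3.138  0.45  -1.684]
0.05 [ 0.0009 -0.     -0.0044] [0.    0.008 0.   ]
0.1 [ 0.0015 -0.     -0.0089] [ 0.      0.0159 -0.    ]
0.2 [ 0.0022 -0.     -0.0179] [ 0.      0.0318 -0.    ]
0.3 [ 0.0019 -0.     -0.0269] [ 0.      0.0477 -0.    ]
0.4 [ 0.0007 -0.     -0.0359] [ 0.      0.0637 -0.    ]
0.5 [-0.0013 -0.     -0.0447] [0.     0.0796 0.    ]
0.6 [-0.0043 -0.     -0.0532] [0.     0.0955 0.    ]
0.7 [-0.008  -0.     -0.0615] [0.     0.1114 0.    ]
```

```bash
python3 -m crank '[{"turn":[0,0.004,0],"slide":[0.0004,-0.002,-0.0022],"fingers":-0.3},{"turn":[0,0.008,0],"slide":[0.0009,-0.002,-0.0044],"fingers":-0.3},{"turn":[0,0.012,0],"slide":[0.0012,-0.002,-0.0067],"fingers":-0.3},{"turn":[0,0.0159,0],"slide":[0.0015,-0.002,-0.0089],"fingers":-0.3},{"turn":[0,0.0159,0],"slide":[0.0015,-0.002,-0.0089],"fingers":-0.3}]'; python3 ft.py
```

```text
t: 4.85
eef_pos: [0.4505, 0.1209, 0.1698]
ee_rot: [-3.14, 0.348, -1.683]
force: [5.6, -4.4, -4.3]
width: 0.0398
t 4.85 F tool [ 5.  -6.   2.8] F door frame [-3.7 -6.1 -4.3] M tool [1.92 3.47 0.03] w 0.0398
p [0.4505 0.1209 0.1698] [-3.14   0.348 -1.683]
```

```bash
python3 -m crank '[{"turn":[0,0.004,0],"slide":[0.001,-0.001,-0.0022],"fingers":-0.3},{"turn":[0,0.008,0],"slide":[0.0024,-0.002,-0.0044],"fingers":-0.3},{"turn":[0,0.008,0],"slide":[0.0024,-0.002,-0.0044],"fingers":-0.3}]'; python3 ft.py;  python3 -m crank '[{"turn":[0,0,0],"slide":[0,0,0],"fingers":-0.3}]'; python3 ft.py
```

```text
t: 5.1
eef_pos: [0.4505, 0.1194, 0.1713]
ee_rot: [3.142, 0.299, -1.683]
force: [-0.8, -1.3, -0.9]
width: 0.0401
t 5.1 F tool [1.5 0.7 0.4] F door frame [-1.3  0.7 -0.9] M tool [-0.12  1.18 -0.09] w 0.0401
p [0.4505 0.1194 0.1713] [ 3.142  0.299 -1.683]
t: 5.18
eef_pos: [0.4505, 0.1194, 0.1712]
ee_rot: [-3.141, 0.301, -1.683]
force: [-0.7, 1.3, -0.2]
width: 0.0395
t 5.1833 F tool [-1.1  0.8  0.5] F door frame [ 1.2  0.8 -0.2] M tool [-0.66  0.49 -0.08] w 0.0395
p [0.4505 0.1194 0.1712] [-3.141  0.301 -1.683]
```

```bash
python3 - <<'E'
from h import *
p0,_=pose();p1,_=pose(L=.15);print((p1-p0).round(4))
f=grab_frame("scene")[110:240,250:430];cv2.imwrite("pics/s4.png",cv2.resize(f[:,:,::-1],None,fx=4.4,fy=4.4,interpolation=cv2.INTER_CUBIC))
f=grab_frame("wrist");cv2.imwrite("pics/w4.png",f[:,:,::-1])
E
python3 ft.py
```

```text
[-0.0004 -0.0038  0.0056]
t 5.2833 F tool [-1.8  3.5  0.8] F door frame [ 2.   3.5 -0.2] M tool [-1.    0.25 -0.23] w 0.0398
p [0.4505 0.1193 0.1711] [ 3.141  0.301 -1.684]
```

View pics/w4.png

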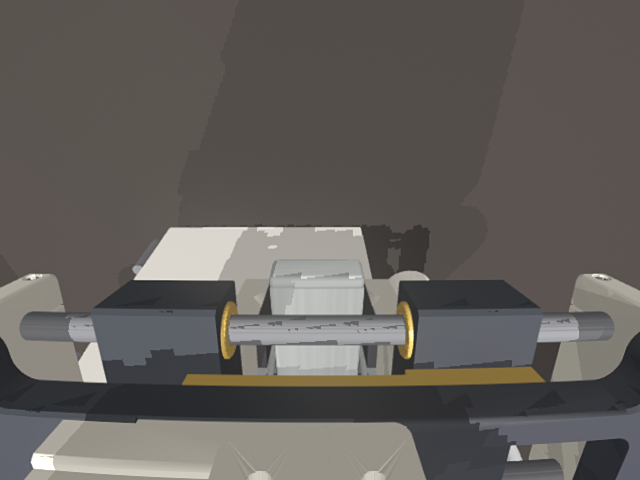

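```bash
python3 -m crank '[{"turn":[0,0.004,0],"slide":[0.0001,0.001,-0.0022],"fingers":-0.3},{"turn":[0,0.008,0],"slide":[0.0004,0.001,-0.0044],"fingers":-0.3},{"turn":[0,0.008,0],"slide":[0.0004,0.001,-0.0044],"fingers":-0.3},{"turn":[0,0.008,0],"slide":[0.0004,0.001,-0.0044],"fingers":-0.3}]'; python3 ft.py;  python3 -m crank '[{"turn":[0,0.004,0],"slide":[0.0004,0,-0.0022],"fingers":-0.3},{"turn":[0,0.004,0],"slide":[0.0004,0,-0.0022],"fingers":-0.3},{"turn":[0,0.004,0],"slide":[0.0004,0,-0.0022],"fingers":-0.3}]'; python3 ft.py
```

```text
t: 5.62
eef_pos: [0.4504, 0.1183, 0.1732]
ee_rot: [-3.141, 0.25, -1.684]
force: [0.4, -0.4, -1.8]
width: 0.0399
t 5.6167 F tool [ 0.8 -0.4  1.7] F door frame [-0.4 -0.4 -1.8] M tool [-0.1   0.78 -0.06] w 0.0399
p [0.4504 0.1183 0.1732] [-3.141  0.25  -1.684]
t: 5.87
eef_pos: [0.4503, 0.1177, 0.1741]
ee_rot: [-3.141, 0.225, -1.684]
force: [-0.2, 0.6, -1.6]
width: 0.0397
t 5.8667 F tool [-0.2  0.3  1.7] F door frame [ 0.6  0.3 -1.6] M tool [-0.11  0.81 -0.03] w 0.0397
p [0.4503 0.1177 0.1741] [-3.141  0.225 -1.684]
```

```bash
for i in 1; do python3 -m crank '[{"turn":[0,0.004,0],"slide":[0.0004,0,-0.0022],"fingers":-0.3},{"turn":[0,0.004,0],"slide":[0.0004,0,-0.0022],"fingers":-0.3}]' >/dev/null; done; python3 ft.py;python3 -m crank '[{"turn":[0,0.004,0],"slide":[0.0003,0,-0.0022],"fingers":-0.3},{"turn":[0,0.004,0],"slide":[0.0003,0,-0.0022],"fingers":-0.3}]' >/dev/null; python3 ft.py
```

```text
t 6.0333 F tool [ 0.7 -0.4  3.3] F door frame [-0.  -0.4 -3.4] M tool [-0.    1.   -0.13] w 0.0398
p [0.4502 0.1172 0.1753] [-3.141  0.199 -1.684]
t 6.2 F tool [1.4 0.1 3.3] F door frame [-0.8  0.1 -3.5] M tool [ 0.1   1.04 -0.03] w 0.0396
p [0.4502 0.1169 0.1763] [-3.141  0.174 -1.684]
```

```bash
python3 -m crank '[{"turn":[0,0.004,0],"slide":[0.0003,0,-0.0022],"fingers":-0.3},{"turn":[0,0.004,0],"slide":[0.0003,0,-0.0022],"fingers":-0.3}]' >/dev/null; python3 ft.py
```

```text
t 6.3667 F tool [ 2.2 -0.   3.4] F door frame [-1.6 -0.  -3.7] M tool [0.11 1.33 0.04] w 0.0398
p [0.4501 0.1165 0.1773] [-3.141  0.149 -1.684]
```

```bash
for i in 1; do python3 -m crank '[{"turn":[0,0.004,0],"slide":[0.0006,0,-0.0022],"fingers":-0.3},{"turn":[0,0.004,0],"slide":[0.0006,0,-0.0022],"fingers":-0.3}]' >/dev/null; done; python3 ft.py;python3 -m crank '[{"turn":[0,0.004,0],"slide":[0.0004,0,-0.0022],"fingers":-0.3},{"turn":[0,0.004,0],"slide":[0.0004,0,-0.0022],"fingers":-0.3}]' >/dev/null; python3 ft.py
```

```text
t 6.5333 F tool [ 2.2 -1.4  2.9] F door frame [-1.9 -1.4 -3.2] M tool [ 0.17  1.33 -0.03] w 0.0396
p [0.45   0.1161 0.1784] [-3.141  0.124 -1.684]
t 6.7 F tool [ 4.8 -0.2  2.5] F door frame [-4.6 -0.2 -3. ] M tool [0.38 1.79 0.05] w 0.0397
p [0.45   0.1158 0.1794] [-3.141  0.099 -1.684]
```

```bash
python3 -m crank '[{"turn":[0,0.004,0],"slide":[0.0004,0,-0.0022],"fingers":-0.3},{"turn":[0,0.004,0],"slide":[0.0004,0,-0.0022],"fingers":-0.3}]' >/dev/null; python3 ft.py
```

```text
t 6.8667 F tool [ 5.5 -1.9  4. ] F door frame [-5.2 -1.9 -4.3] M tool [0.74 1.9  0.02] w 0.04
p [0.4499 0.1154 0.1804] [-3.141  0.073 -1.684]
```

```bash
python3 -m crank '[{"turn":[0,0,0],"slide":[0.002,0,0],"fingers":-0.3},{"turn":[0,0,0],"slide":[0.002,0,0],"fingers":-0.3},{"turn":[0,0,0],"slide":[0.002,0,0],"fingers":-0.3}]' >/dev/null; python3 ft.py;python3 -m crank '[{"turn":[0,0.004,0],"slide":[0.0008,0,-0.0022],"fingers":-0.3},{"turn":[0,0.004,0],"slide":[0.0008,0,-0.0022],"fingers":-0.3}]' >/dev/null; python3 ft.py
```

```text
t 7.1167 F tool [-2.1 -1.5  6.8] F door frame [ 2.6 -1.5 -6.6] M tool [-0.01 -0.5  -0.21] w 0.04
p [0.4501 0.1149 0.1805] [-3.141  0.075 -1.685]
t 7.2833 F tool [-0.5 -1.2  6. ] F door frame [ 0.8 -1.2 -6. ] M tool [ 0.27 -0.05 -0.24] w 0.04
p [0.45   0.1143 0.1816] [-3.141  0.048 -1.684]
```

```bash
python3 -m crank '[{"turn":[0,0.004,0],"slide":[0.0008,0,-0.0022],"fingers":-0.3},{"turn":[0,0.004,0],"slide":[0.0008,0,-0.0022],"fingers":-0.3}]' >/dev/null; python3 ft.py
```

```text
t 7.45 F tool [-0.6 -1.1  6.9] F door frame [ 0.8 -1.1 -6.9] M tool [ 0.39 -0.24 -0.21] w 0.0402
p [0.45   0.114  0.1826] [-3.141  0.023 -1.684]
```

```bash
python3 -m crank '[{"turn":[0,0.004,0],"slide":[0.0005,0,-0.0022],"fingers":-0.3},{"turn":[0,0.004,0],"slide":[0.0005,0,-0.0022],"fingers":-0.3}]' >/dev/null; python3 ft.py
```

```text
t 7.6167 F tool [-0.9 -2.   7.8] F door frame [ 0.8 -2.  -7.8] M tool [ 0.36 -0.37 -0.25] w 0.04
p [0.4499 0.1137 0.1837] [-3.141e+00 -2.000e-03 -1.684e+00]
```

```bash
python3 -m crank '[{"turn":[0,0.003,0],"slide":[0.0004,0,-0.0017],"fingers":-0.3},{"turn":[0,0.003,0],"slide":[0.0004,0,-0.0017],"fingers":-0.3}]' >/dev/null; python3 ft.py
```

```text
t 7.7833 F tool [-1.7 -2.   8.2] F door frame [ 1.6 -2.  -8.3] M tool [ 0.45 -0.65 -0.34] w 0.0396
p [0.4499 0.1134 0.1846] [-3.141 -0.021 -1.684]
```

```bash
python3 -m crank '[{"turn":[0,0.003,0],"slide":[0,0,-0.0017],"fingers":-0.3},{"turn":[0,0.003,0],"slide":[0,0,-0.0017],"fingers":-0.3}]' >/dev/null; python3 ft.py
```

```text
t 7.95 F tool [-1.1 -1.1  8.8] F door frame [ 0.8 -1.1 -8.9] M tool [ 0.58 -0.76 -0.27] w 0.0399
p [0.4499 0.1133 0.1855] [-3.141 -0.041 -1.684]
```

```bash
python3 -m crank '[{"turn":[0,0.003,0],"slide":[0,0,-0.0017],"fingers":-0.3},{"turn":[0,0.003,0],"slide":[0,0,-0.0017],"fingers":-0.3}]' >/dev/null; python3 ft.py
```

```text
t 8.1167 F tool [-2.  -0.9  8.7] F door frame [ 1.4 -0.9 -8.8] M tool [ 0.53 -0.77 -0.26] w 0.0402
p [0.4498 0.1132 0.1864] [-3.141 -0.06  -1.685]
```

```bash
python3 -m crank '[{"turn":[0,0.003,0],"slide":[0,0,-0.0017],"fingers":-0.3},{"turn":[0,0.003,0],"slide":[0,0,-0.0017],"fingers":-0.3}]' >/dev/null; python3 ft.py
```

```text
t 8.2833 F tool [-1.1 -1.3  8.7] F door frame [ 0.5 -1.3 -8.7] M tool [ 0.62 -0.7  -0.17] w 0.0396
p [0.4498 0.1132 0.1872] [-3.141 -0.079 -1.685]
```

```bash
python3 -m crank '[{"turn":[0,0.003,0],"slide":[0,0,-0.0017],"fingers":-0.3},{"turn":[0,0.003,0],"slide":[0,0,-0.0017],"fingers":-0.3}]' >/dev/null; python3 ft.py
```

```text
t 8.45 F tool [-1.5 -1.   9.1] F door frame [ 0.6 -1.1 -9.2] M tool [ 0.52 -0.65 -0.13] w 0.0398
p [0.4498 0.1132 0.188 ] [-3.141 -0.098 -1.685]
```

```bash
python3 -m crank '[{"turn":[0,0.003,0],"slide":[0,0,-0.0017],"fingers":-0.3},{"turn":[0,0.003,0],"slide":[0,0,-0.0017],"fingers":-0.3}]' >/dev/null; python3 ft.py
python3 - <<'E'
from h import *
f=grab_frame("wrist");cv2.imwrite("pics/w5.png",f[:,:,::-1])
f=grab_frame("scene")[110:240,250:430];cv2.imwrite("pics/s5.png",cv2.resize(f[:,:,::-1],None,fx=4.4,fy=4.4,interpolation=cv2.INTER_CUBIC))
E
```

```text
t 8.6167 F tool [-0.7 -1.   9.5] F door frame [-0.4 -1.  -9.5] M tool [ 0.36 -0.69 -0.04] w 0.0398
p [0.4497 0.1133 0.1889] [-3.141 -0.117 -1.685]
```

View pics/w5.png

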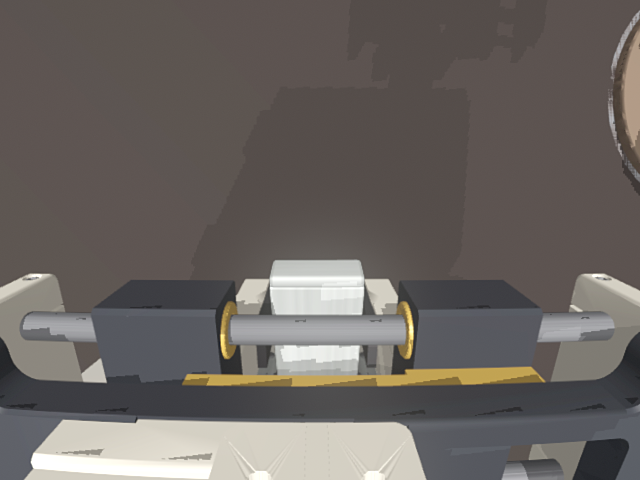

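View pics/s5.png

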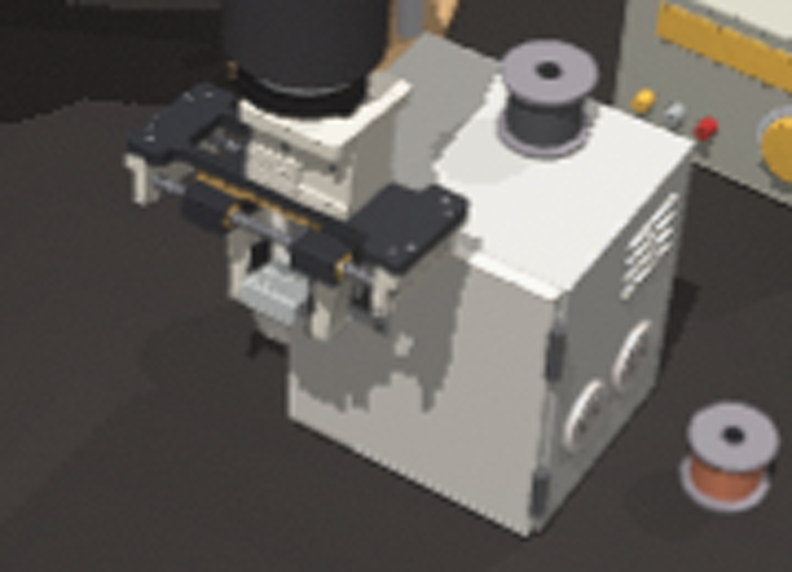

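The paddle still sits in the fingers exactly as before (edge at row 262, columns 271–363), so it is turning with the tool. Continue.

```bash
python3 -m crank '[{"turn":[0,0.003,0],"slide":[0.0002,0,-0.0017],"fingers":-0.3},{"turn":[0,0.003,0],"slide":[0.0002,0,-0.0017],"fingers":-0.3}]' >/dev/null; python3 ft.py
```

```text
t 8.8833 F tool [-0.9 -0.9 10.1] F door frame [ -0.5  -0.9 -10.2] M tool [ 0.16 -0.66 -0.05] w 0.0398
p [0.4497 0.1133 0.1898] [-3.141 -0.136 -1.685]
```

```bash
python3 -m crank '[{"turn":[0,0.003,0],"slide":[0.0002,0,-0.0017],"fingers":-0.3},{"turn":[0,0.003,0],"slide":[0.0002,0,-0.0017],"fingers":-0.3}]' >/dev/null; python3 ft.py
```

```text
t 9.05 F tool [ 0.8 -0.9  9.6] F door frame [-2.2 -0.9 -9.4] M tool [ 0.26 -0.19 -0.05] w 0.0398
p [0.4497 0.1132 0.1906] [-3.141 -0.155 -1.685]
```

```bash
python3 -m crank '[{"turn":[0,0.003,0],"slide":[0.0004,0,-0.0017],"fingers":-0.3},{"turn":[0,0.003,0],"slide":[0.0004,0,-0.0017],"fingers":-0.3}]' >/dev/null; python3 ft.py
```

```text
t 9.2167 F tool [ 1.6 -1.3  9.7] F door frame [-3.3 -1.3 -9.3] M tool [ 0.22 -0.21 -0.05] w 0.0398
p [0.4497 0.1131 0.1915] [-3.141 -0.174 -1.685]
```

```bash
python3 -m crank '[{"turn":[0,0.003,0],"slide":[0.0004,0,-0.0017],"fingers":-0.3},{"turn":[0,0.003,0],"slide":[0.0004,0,-0.0017],"fingers":-0.3}]' >/dev/null; python3 ft.py
```

```text
t 9.3833 F tool [1.7 0.6 9.9] F door frame [-3.6  0.6 -9.4] M tool [ 0.12 -0.15 -0.08] w 0.0402
p [0.4497 0.1131 0.1923] [-3.141 -0.193 -1.685]
```

```bash
python3 -m crank '[{"turn":[0,0.003,0],"slide":[0.0004,0,-0.0017],"fingers":-0.3},{"turn":[0,0.003,0],"slide":[0.0004,0,-0.0017],"fingers":-0.3}]' >/dev/null; python3 ft.py
```

```text
t 9.55 F tool [ 1.   0.4 11.4] F door frame [ -3.4   0.4 -10.9] M tool [-0.06 -0.15 -0.05] w 0.0399
p [0.4497 0.1131 0.1932] [-3.141 -0.212 -1.685]
```

```bash
python3 -m crank '[{"turn":[0,0.003,0],"slide":[0.0004,0,-0.0017],"fingers":-0.3},{"turn":[0,0.003,0],"slide":[0.0004,0,-0.0017],"fingers":-0.3}]' >/dev/null; python3 ft.py
```

```text
t 9.7167 F tool [ 1.2 -1.3 14.3] F door frame [ -4.4  -1.3 -13.6] M tool [ 0.23 -0.16  0.  ] w 0.0402
p [0.4497 0.1129 0.1939] [-3.141 -0.231 -1.685]
```

That is the hard end: the force rises 10→11→14 N while the motion lags, at L≈0.66. Back off slightly (the pawl clears 0.07 before the end), then compute the swing.

```bash
python3 -m crank '[{"turn":[0,-0.003,0],"slide":[0.0002,0,0.0018],"fingers":-0.3},{"turn":[0,-0.003,0],"slide":[0.0002,0,0.0018],"fingers":-0.3},{"turn":[0,-0.003,0],"slide":[0.0002,0,0.0018],"fingers":-0.3}]' >/dev/null; python3 ft.py
cat > sw.py <<'E'
from h import *
import sys
s,p,R=cur(); h=H*[1,1,0]+[0,0,0]
print("q",s["q"].round(2))
for d in map(float,sys.argv[1:]):
    Z=Ro.from_euler('z',d); hh=np.array([H[0],H[1],p[2]])
    p2=hh+Z.apply(p-hh);R2=Z*R
    print(d,"slide",(R.inv().apply(p2-p)/.5).round(4).tolist(),"turn",((R.inv()*R2).as_rotvec()/2/np.pi).round(4).tolist())
E
python3 sw.py .01 .02 .03 .04 .05
```

```text
t 9.9667 F tool [-1.6  1.8 12.8] F door frame [ -1.1   1.7 -12.8] M tool [-0.82 -1.32 -0.13] w 0.0398
p [0.4497 0.1131 0.1934] [-3.141 -0.208 -1.685]
q [ 0.79  0.1  -0.49  0.14 -1.15 -0.97]
0.01 slide [0.0029, -0.0013, 0.0006] turn [0.0003, -0.0, -0.0016]
0.02 slide [0.0058, -0.0027, 0.0012] turn [0.0007, -0.0, -0.0031]
0.03 slide [0.0087, -0.0041, 0.0018] turn [0.001, -0.0, -0.0047]
0.04 slide [0.0116, -0.0056, 0.0025] turn [0.0013, -0.0, -0.0062]
0.05 slide [0.0145, -0.007, 0.0031] turn [0.0016, -0.0, -0.0078]
```

```bash
python3 -m crank '[{"turn":[0.0003,0,-0.0016],"slide":[0.0029,-0.0013,0.0010],"fingers":-0.3},{"turn":[0.0007,0,-0.0031],"slide":[0.0058,-0.0027,0.002],"fingers":-0.3},{"turn":[0.0007,0,-0.0031],"slide":[0.0058,-0.0027,0.002],"fingers":-0.3}]' >/dev/null; python3 ft.py
```

```text
t 10.2167 F tool [-1.1  3.6  8.9] F door frame [-0.9  3.6 -8.9] M tool [-1.39 -1.13 -0.24] w 0.0397
p [0.4508 0.1096 0.1932] [-3.14  -0.209 -1.664]
```

```bash
python3 -m crank '[{"turn":[0.0003,0,-0.0016],"slide":[0.0029,-0.0013,0.0006],"fingers":-0.3},{"turn":[0.0007,0,-0.0031],"slide":[0.0058,-0.0027,0.0012],"fingers":-0.3}]' >/dev/null; python3 ft.py; python3 sw.py .03 .06 .09 .12 .15
```

```text
t 10.3833 F tool [-2.1  5.4  8.4] F door frame [ 0.1  5.4 -8.6] M tool [-1.96 -1.34 -0.15] w 0.0397
p [0.4518 0.1066 0.1931] [-3.14  -0.209 -1.644]
q [ 0.78  0.09 -0.5   0.15 -1.14 -0.93]
0.03 slide [0.0087, -0.0041, 0.0019] turn [0.001, -0.0, -0.0047]
0.06 slide [0.0173, -0.0085, 0.0037] turn [0.002, -0.0, -0.0093]
0.09 slide [0.0258, -0.0132, 0.0055] turn [0.003, -0.0, -0.014]
0.12 slide [0.0341, -0.0181, 0.0073] turn [0.004, -0.0, -0.0187]
0.15 slide [0.0423, -0.0233, 0.009] turn [0.005, -0.0, -0.0234]
```

The door is moving freely: about 7 mm of travel with almost no pull. Continue steadily.

```bash
python3 -m crank '[{"turn":[0.001,0,-0.0047],"slide":[0.0087,-0.0036,0.0016],"fingers":-0.3},{"turn":[0.002,0,-0.0093],"slide":[0.0173,-0.0075,0.0034],"fingers":-0.3},{"turn":[0.003,0,-0.014],"slide":[0.0258,-0.0117,0.0052],"fingers":-0.3},{"turn":[0.004,0,-0.0187],"slide":[0.0341,-0.0166,0.007],"fingers":-0.3},{"turn":[0.005,0,-0.0234],"slide":[0.0423,-0.0218,0.0087],"fingers":-0.3}]' >/dev/null; python3 ft.py;python3 sw.py .04 .08 .12 .16 .2
```

```text
t 10.8 F tool [-2.5  1.3 11.4] F door frame [ -0.2   1.2 -11.7] M tool [-0.91 -1.6  -0.07] w 0.0399
p [0.4616 0.0843 0.1933] [-3.139 -0.209 -1.493]
q [ 0.74  0.07 -0.54  0.19 -1.1  -0.76]
0.04 slide [0.0116, -0.0055, 0.0025] turn [0.0013, -0.0, -0.0062]
0.08 slide [0.023, -0.0116, 0.0049] turn [0.0026, -0.0, -0.0125]
0.12 slide [0.0342, -0.018, 0.0073] turn [0.004, -0.0, -0.0187]
0.16 slide [0.0451, -0.025, 0.0096] turn [0.0053, -0.0001, -0.0249]
0.2 slide [0.0557, -0.0324, 0.0119] turn [0.0066, -0.0001, -0.0311]
```

```bash
python3 -m crank '[{"turn":[0.0013,0,-0.0062],"slide":[0.0116,-0.0055,0.0026],"fingers":-0.3},{"turn":[0.0026,0,-0.0125],"slide":[0.023,-0.0116,0.005],"fingers":-0.3},{"turn":[0.004,0,-0.0187],"slide":[0.0342,-0.018,0.0075],"fingers":-0.3},{"turn":[0.0053,0,-0.0249],"slide":[0.0451,-0.025,0.0099],"fingers":-0.3},{"turn":[0.0066,0,-0.0311],"slide":[0.0557,-0.0324,0.0122],"fingers":-0.3}]' >/dev/null; python3 ft.py
```

```text
t 11.2167 F tool [-3.5  3.7  8.3] F door frame [ 0.2  4.  -8.9] M tool [-1.21 -1.83 -0.13] w 0.0399
p [0.4798 0.0568 0.1932] [-3.14  -0.21  -1.292]
```

```bash
python3 -m crank '[{"turn":[0.0013,0,-0.0062],"slide":[0.0116,-0.0055,0.0026],"fingers":-0.3},{"turn":[0.0026,0,-0.0125],"slide":[0.023,-0.0116,0.005],"fingers":-0.3},{"turn":[0.004,0,-0.0187],"slide":[0.0342,-0.018,0.0075],"fingers":-0.3},{"turn":[0.0053,0,-0.0249],"slide":[0.0451,-0.025,0.0099],"fingers":-0.3},{"turn":[0.0066,0,-0.0311],"slide":[0.0557,-0.0324,0.0122],"fingers":-0.3}]' >/dev/null; python3 ft.py;python3 sw.py .04 .2
```

```text
t 11.6333 F tool [-4.  4.  8.] F door frame [-0.3  4.6 -8.7] M tool [-1.29 -2.02 -0.21] w 0.0399
p [0.503  0.0336 0.1931] [-3.141 -0.211 -1.092]
q [ 0.62  0.06 -0.57  0.25 -0.98 -0.29]
0.04 slide [0.0117, -0.0056, 0.0025] turn [0.0013, -0.0, -0.0062]
0.2 slide [0.0559, -0.0325, 0.012] turn [0.0067, -0.0, -0.0311]
```

```bash
python3 -m crank '[{"turn":[0.0013,0,-0.0062],"slide":[0.0116,-0.0055,0.0024],"fingers":-0.3},{"turn":[0.0026,0,-0.0125],"slide":[0.023,-0.0114,0.0048],"fingers":-0.3},{"turn":[0.004,0,-0.0187],"slide":[0.034,-0.0176,0.0072],"fingers":-0.3},{"turn":[0.0053,0,-0.0249],"slide":[0.0448,-0.0246,0.0095],"fingers":-0.3},{"turn":[0.0066,0,-0.0311],"slide":[0.0554,-0.032,0.0118],"fingers":-0.3}]' >/dev/null; python3 ft.py
```

```text
t 12.05 F tool [-3.3  2.1  7. ] F door frame [-0.2  2.8 -7.6] M tool [-0.96 -2.06 -0.25] w 0.0397
p [0.5302 0.0157 0.1931] [-3.141 -0.211 -0.892]
```

```bash
python3 -m crank '[{"turn":[0.0013,0,-0.0062],"slide":[0.0116,-0.0055,0.0025],"fingers":-0.3},{"turn":[0.0026,0,-0.0125],"slide":[0.023,-0.0116,0.0049],"fingers":-0.3},{"turn":[0.004,0,-0.0187],"slide":[0.0342,-0.018,0.0073],"fingers":-0.3},{"turn":[0.0053,0,-0.0249],"slide":[0.0451,-0.025,0.0096],"fingers":-0.3},{"turn":[0.0066,0,-0.0311],"slide":[0.0557,-0.0322,0.0119],"fingers":-0.3}]' >/dev/null; python3 ft.py;python3 sw.py .04 .2
```

```text
t 12.4667 F tool [-4.7  1.8  6.8] F door frame [ 0.2  3.7 -7.6] M tool [-0.72 -2.27 -0.24] w 0.0395
p [0.5606 0.0035 0.1931] [ 3.141 -0.211 -0.692]
q [ 0.49  0.11 -0.52  0.26 -0.88  0.23]
0.04 slide [0.0117, -0.0056, 0.0025] turn [0.0013, 0.0, -0.0062]
0.2 slide [0.0561, -0.0324, 0.012] turn [0.0067, 0.0, -0.0311]
```

```bash
python3 -m crank '[{"turn":[0.0013,0,-0.0062],"slide":[0.0116,-0.0055,0.0025],"fingers":-0.3},{"turn":[0.0026,0,-0.0125],"slide":[0.023,-0.0116,0.0049],"fingers":-0.3},{"turn":[0.004,0,-0.0187],"slide":[0.0342,-0.018,0.0073],"fingers":-0.3},{"turn":[0.0053,0,-0.0249],"slide":[0.0451,-0.025,0.0096],"fingers":-0.3},{"turn":[0.0066,0,-0.0311],"slide":[0.0557,-0.0322,0.0119],"fingers":-0.3}]' >/dev/null; python3 ft.py
```

```text
t 12.8833 F tool [-4.1  1.3  7.1] F door frame [-0.3  2.8 -7.8] M tool [-0.47 -2.44 -0.22] w 0.0398
p [ 0.5927 -0.0025  0.1931] [ 3.14  -0.211 -0.493]
```

```bash
python3 -m crank '[{"turn":[0.0013,0,-0.0062],"slide":[0.0116,-0.0055,0.0025],"fingers":-0.3},{"turn":[0.0026,0,-0.0125],"slide":[0.023,-0.0116,0.0049],"fingers":-0.3},{"turn":[0.004,0,-0.0187],"slide":[0.0342,-0.018,0.0073],"fingers":-0.3},{"turn":[0.0053,0,-0.0249],"slide":[0.0451,-0.025,0.0096],"fingers":-0.3},{"turn":[0.0066,0,-0.0311],"slide":[0.0557,-0.0322,0.0119],"fingers":-0.3}]' >/dev/null; python3 ft.py;python3 sw.py .04 .2
```

```text
t 13.3 F tool [-4.5  2.   6. ] F door frame [-1.4  3.4 -6.8] M tool [-0.27 -2.53 -0.26] w 0.0398
p [ 0.6253 -0.0019  0.193 ] [ 3.14  -0.21  -0.293]
q [ 0.39  0.19 -0.4   0.18 -0.83  0.78]
0.04 slide [0.0117, -0.0055, 0.0025] turn [0.0013, 0.0, -0.0062]
0.2 slide [0.0563, -0.0322, 0.012] turn [0.0066, 0.0001, -0.0311]
```

```bash
python3 -m crank '[{"turn":[0.0013,0,-0.0062],"slide":[0.0116,-0.0055,0.0025],"fingers":-0.3},{"turn":[0.0026,0,-0.0125],"slide":[0.023,-0.0116,0.0049],"fingers":-0.3},{"turn":[0.004,0,-0.0187],"slide":[0.0342,-0.018,0.0073],"fingers":-0.3},{"turn":[0.005,0,-0.0235],"slide":[0.0426,-0.0233,0.0091],"fingers":-0.3},{"turn":[0.0058,0,-0.0272],"slide":[0.0491,-0.0276,0.0104],"fingers":-0.3}]' >/dev/null; python3 ft.py
python3 -m crank '[{"turn":[0,0,0],"slide":[0,0,0],"fingers":-0.3},{"turn":[0,0,0],"slide":[0,0,0],"fingers":-0.3},{"turn":[0,0,0],"slide":[0,0,0],"fingers":-0.3}]' >/dev/null; python3 ft.py
python3 - <<'E'
from h import *
f=grab_frame("side");cv2.imwrite("pics/d6.png",f[:,:,::-1])
f=grab_frame("scene");cv2.imwrite("pics/s6.png",f[:,:,::-1])
E
```

```text
t 13.7167 F tool [-4.6  1.2  5.7] F door frame [-1.2  3.3 -6.5] M tool [-0.35 -2.52 -0.26] w 0.0396
p [0.6534 0.004  0.1929] [ 3.139 -0.21  -0.118]
t 13.9667 F tool [-1.7  4.7  7.7] F door frame [-4.7  0.1 -7.9] M tool [-1.76 -1.38 -0.46] w 0.0396
p [0.6533 0.004  0.1931] [ 3.14  -0.211 -0.121]
```

View pics/s6.png

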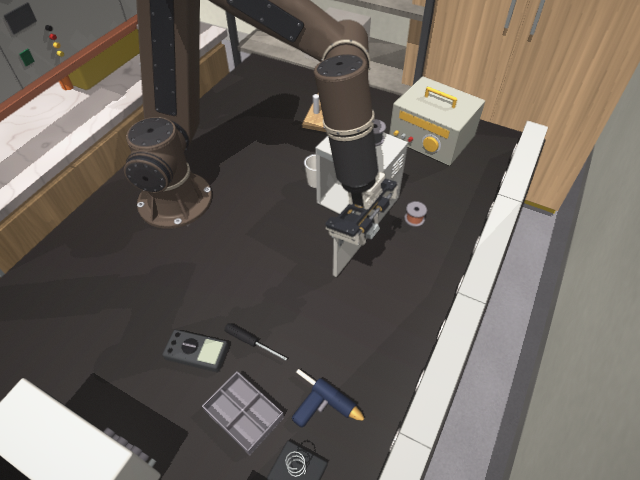

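View pics/d6.png

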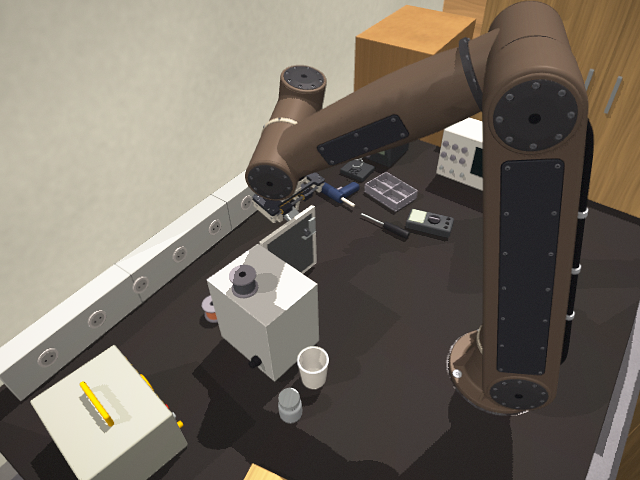

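The scene view shows the door standing square to the cabinet, with its free bottom corner at (337,272). The side view agrees (door panel around (290,240)). Now let go.

```bash
python3 -m crank '[{"turn":[0,0,0],"slide":[0,0,0],"fingers":0.3},{"turn":[0,0,0],"slide":[0,0,0],"fingers":1},{"turn":[0,0,0],"slide":[0,0,0],"fingers":1},{"turn":[0,0,0],"slide":[0,0,0],"fingers":1},{"turn":[0,0,0],"slide":[0,0,0],"fingers":1}]'
python3 -m crank '[{"turn":[0,0,0],"slide":[0,0,0],"fingers":1},{"turn":[0,0,0],"slide":[0,0,0],"fingers":1},{"turn":[0,0,0],"slide":[0,0,0],"fingers":1},{"turn":[0,0,0],"slide":[0,0,0],"fingers":1},{"turn":[0,0,0],"slide":[0,0,0],"fingers":1}]'
python3 ft.py
python3 - <<'E'
from h import *
f=grab_frame("wrist");cv2.imwrite("pics/w7.png",f[:,:,::-1])
s,p,R=cur()
plan(p+[0,0,.15],R)
plan(p+R.apply([1,0,0])*[.03,.03,0],R)
E
```

```text
t: 14.48
eef_pos: [0.6541, 0.0052, 0.194]
ee_rot: [-3.141, -0.213, -0.121]
force: [-0.8, 0.7, -1.2]
width: 0.0677
t: 14.9
eef_pos: [0.6534, 0.0048, 0.193]
ee_rot: [-3.142, -0.211, -0.121]
force: [0.4, -0.6, -0.5]
width: 0.0876
t 14.9 F tool [0.3 0.5 0.6] F door frame [-0.5 -0.5 -0.5] M tool [-0.05 -0.83 -0.05] w 0.0876
p [0.6534 0.0048 0.193 ] [-3.142 -0.211 -0.121]
dist mm 150.0 deg 0.0
slide [ 0.0628 -0.     -0.2934] turn [0. 0. 0.]
dist mm 29.33608014436441 deg 0.0
slide [0.0574 0.     0.0123] turn [0. 0. 0.]
```

View pics/w7.png

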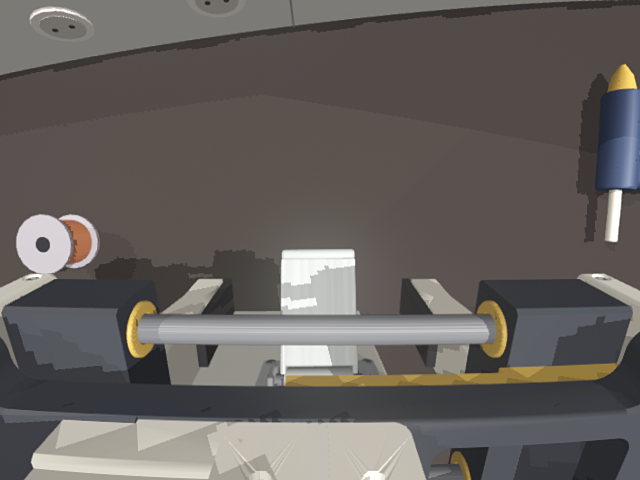

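The fingers are open and clear on both sides, and the paddle has dropped (edge at (281–355, 252), now further from the camera). Retreat straight up with a slight lean outward.

```bash
python3 -m crank '[{"turn":[0,0,0],"slide":[0.008,0,-0.02],"fingers":1},{"turn":[0,0,0],"slide":[0.02,0,-0.06],"fingers":1},{"turn":[0,0,0],"slide":[0.035,0,-0.12],"fingers":1},{"turn":[0,0,0],"slide":[0.05,0,-0.18],"fingers":1},{"turn":[0,0,0],"slide":[0.065,0,-0.24],"fingers":1}]'
python3 -m crank '[{"turn":[0,0,0],"slide":[0.01,0,-0.05],"fingers":1},{"turn":[0,0,0],"slide":[0.02,0,-0.1],"fingers":1},{"turn":[0,0,0],"slide":[0.02,0,-0.12],"fingers":1},{"turn":[0,0,0],"slide":[0.02,0,-0.12],"fingers":1},{"turn":[0,0,0],"slide":[0.02,0,-0.12],"fingers":1}]'
python3 - <<'E'
from h import *
f=grab_frame("side");cv2.imwrite("pics/d8.png",f[:,:,::-1])
f=grab_frame("wrist");cv2.imwrite("pics/w8.png",f[:,:,::-1])
f=grab_frame("scene");cv2.imwrite("pics/s8.png",f[:,:,::-1])
E
python3 ft.py
```

```text
t: 15.37
eef_pos: [0.66, 0.0039, 0.3195]
ee_rot: [-3.142, -0.211, -0.121]
force: [1.5, 0.3, 1.7]
width: 0.0875
t: 15.78
eef_pos: [0.6572, 0.0044, 0.3786]
ee_rot: [-3.141, -0.212, -0.121]
force: [-0.1, -0.1, -0.5]
width: 0.0876
t 15.9333 F tool [ 0.6 -0.7  0.8] F door frame [ 0.7 -0.7 -0.6] M tool [-0.09 -0.85 -0.03] w 0.0878
p [0.6568 0.0043 0.3765] [ 3.141 -0.209 -0.121]
```

View pics/s8.png

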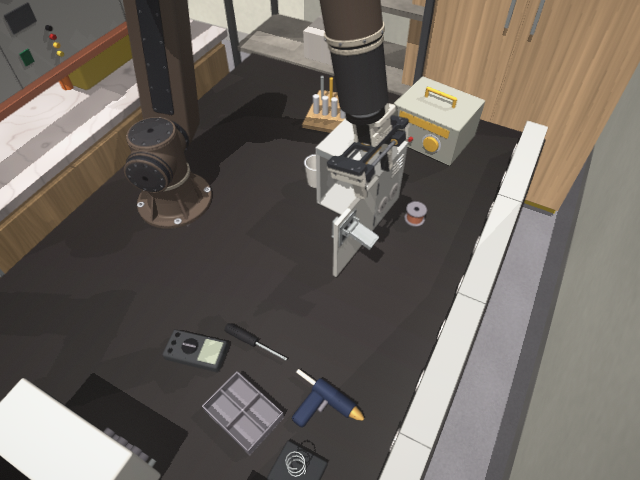

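View pics/w8.png

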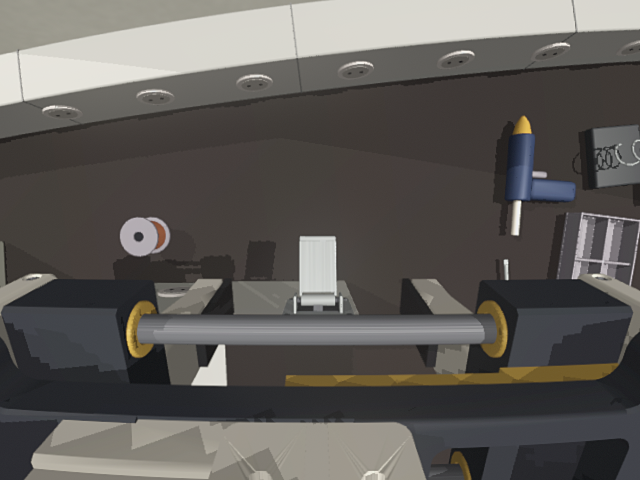

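View pics/d8.png

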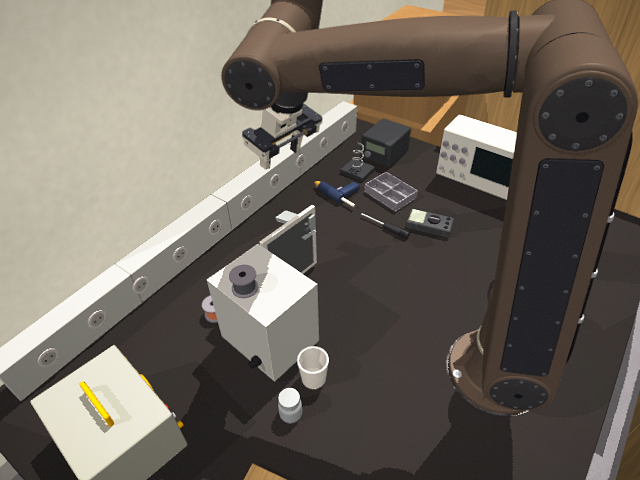

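The door stands square: the paddle lines up with the tool yaw, which gives φ≈1.56 rad. The paddle hangs at rest, the bystanders are where they were, and the arm is clear.

```bash
python3 -c "
from station import *
job_done();print(get_state()['t'])"
```

```text
the job is handed in; nothing more can be done
the job is handed in; nothing more can be done
```

The cabinet door now stands open about square (roughly 1.56 rad) and the job is handed in. The robot clock read about 16 s of the 72 s allowed.

- **Lift:** I gripped the paddle's sides from above with 18 N and turned it up in small steps. The lift force ran at about 3 N, then 6–10 N. At about 0.66 rad it climbed to 14 N while the motion lagged, which I took as the hard end. I eased back slightly and kept the paddle up.
- **Swing:** The door came away with almost no pull. I swung it steadily and held the paddle up until it stood square, then opened the fingers and lifted away.
- **Last checks:** In the final pictures the paddle has dropped back and the door stays open. The bystanders look unmoved by eye; I did not measure them. The tool force is about zero and the arm is well clear.
- **Small deviations:** Side forces of up to about 6 N showed up while I centred the grip and during the swing, and I trimmed them out. The lift force stayed below 15 N, against the latch's 20 N limit. No check failed or disagreed.

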